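# Set the receiver test to its third filter and take the reading

## Robot

A 6-joint arm with a two-finger parallel gripper is mounted at the origin on the work surface. World frame = base frame: x ahead of the robot, y to its left, z up, the work surface at z = 0. Lengths are in mm, angles in rad, forces in N, time in s.
With the tool pointing down it reaches from about 300 to 775 mm from the base axis. Payload 14.6 kg.
Tool frame: the origin (TCP) lies midway between the tips of the shut fingers; the grasp point (between the pads) lies manip.grasp_offset behind it (manip.grasp_offset is the distance from the TCP to the grasp point, in mm); z points along the fingers, y is the direction in which the jaws open and shut (so a half turn about z gives the same grasp; the last joint's range is limited). The gripper opens to 94 mm and grips with 3 to 60 N. Pads are 16 mm wide; open, the fingers measure 119 mm over their backs; the gripper's body (75 mm by 177 mm) begins 78 mm behind the grasp point.
Start: joints at [1.174, 0.3, 1.521, -0, 1.321, -0.067], TCP at [178.117, 520.35, 205.446] pointing down, gripper open.
Joint ranges: [-3.03, 3.03], [-0.79, 2.21], [0.23, 2.52], [-1.04, 4.18], [0, 3.07], [-2.55, 2.55]. Speed limits (rad/s): [2.22, 2.22, 2.57, 3.14, 3.14, 3.14].

## Interface

Orientations are given as [roll, pitch, yaw] about the fixed x, y, z axes, in that order (R = Rz(yaw) Ry(pitch) Rx(roll)).
In Python, from cell import monitor, vision, order, manip gives the robot as it stands.
- The arm moves only by the shell command python3 -m jog 'ROWS' [FORCE]. ROWS is JSON, a list of rows, each a list of 7 numbers: the shift along the tool's x, y, z in cm, then the turn, a rotation vector about the tool's x, y, z in rad, then the opening in per cent of the stroke, from 0 (shut) to 100 (fully open). In form: [[tx, ty, tz, rx, ry, rz, jaw], ...]. A call has 1 to 8 rows; each row shifts and turns the commanded pose from where the row before left it, along the tool's axes as they then stand; what a row does not reach is not made up. A row lasts 1/10 s, in which the tool goes at most 50 mm and 8.59 degrees, less where a joint would pass 70% of its speed; a pose out of reach is approached as far as the arm can. A call is refused whole if a number of a shift passes 5 or a number of a turn 0.15, either way. A call with a gripper value outside its range is refused whole. The fingers move at their own pace and stop on an object; FORCE is the grip in N (left out, the last holds). Time passes only in rows, so rows that do not move let the fingers close. It gives the time, the measured TCP pose, the force and the opening at its end, in the units of the state.
- monitor.read_state(): the state, without advancing time (a new reading comes with each control period).
- vision.camera(name): name is "side" or "top"; returns a dict with "color" (420x560x3 uint8, blue, green, red), "fx", "fy", "cx", "cy" (pixels), "distortion" ([k1, k2, p1, p2, k3] as OpenCV has them; the pictures are not rectified), "cam_to_world" (4x4, takes a point from camera to world coordinates). Camera axes: x right, y down, z forward; pixel columns grow to the right and rows downward; lengths in mm; the calibration is good to about 2 mm. A picture is of the moment at which its call begins. There is no depth.
- order.sign_off(): hands the job in, once; it reports no verdict.
The state is a dict: "clock": time; "joints": joint angles; "qd": joint speeds; "effort": joint torques, N m; "eef_pos": TCP position; "eef_rot": TCP orientation; "wrist_force": force on the tool from outside, world axes, zero at the start; "moment": the same for the moment, N m; "finger_gap": finger opening in mm.
Only numpy, scipy, OpenCV 4.12 (cv2) and the standard library are available. Lean on these libraries where they do the work, as an engineer would, in place of code of your own. Each camera call takes 0.05 s, during which the arm holds its last target.

## Task

Push the lever of the filter changer on the optical rail with a fingertip, away from its parked end, and count the clicks: leave the slide resting in its third detent and never let it slip past into the fourth, because the thinner filters would overload the receiver. Then, with the third filter in the beam, press the large round key on the console all the way and let it come up again, without pressing the two small keys. Push gently and do not pinch or grip anything, and leave everything else on the bench where it lies.

Things in the scene. Friction and masses are not known exactly. Their poses are not given: they have to be found in the camera images.
- slide (a joint): Travel of the filter slide in m: 0 at the parked end, growing as its lever is pushed along bench_rig's +y, 0.112 at the far stop. It starts parked between 0 and 0.016. Below 0.019 it runs smooth, with about 1 N of friction. Detents at 0.037 (first), 0.055 (second), 0.073 (third), 0.091 and 0.109, with crests to push over at 0.028, 0.046, 0.064, 0.082, 0.100.
- click_ball (a point): Centre of the spring ball in the changer's middle, 112 mm up, on six half-round ribs on the slide's top edge. Starting up a rib takes 4 to 5 N along the travel, falling to nothing past the crest; about 2 mm past it the slide snaps ahead into the next detent: one click. Let go within 6 mm of a detent it centres there; it can rest on a crest. Moves up 2 to 3 mm on each crest.
- lever_top (a point): Centre of the top of the slide's black upright finger lever: a flat-faced plate 12 mm thick along the travel, 26 mm wide across it, its top 160 mm above the bench and free on all sides for the upper 40 mm. It stands at the slide's trailing end and moves with it: 150 mm to the bench_rig -y side of the changer at travel 0. Axes as bench_rig.
- slide_bar (a point): On the beam, in the middle of the changer, at travel 0; moves with the slide. The slide is a steel bar 9 mm thick and 30 mm high (76 to 106 mm above the bench, rib tops 110 mm), reaching from 160 mm on the -y to 34 mm on the +y side of this point, with five round grey filters, the darkest coming first.
- bench_rig: Optical rail screwed to the bench: base 360 x 75 mm, origin at the centre of its underside. Along its +x: black laser tube, filter changer (at x = 0, 23 x 56 mm, 116 mm high, its bridge and plunger 22 mm wide to 154 mm), receiver module with lens and green board. All within 43 mm of the middle line, beam 92 mm up, laser clamp and receiver up to 142 mm high.
- console: Trigger console screwed to the bench: grey box 100 x 150 mm (x, y), panel 45 mm above the bench, origin at the centre of its underside. On the panel one large round key at (-8, 38) mm and two small square keys, 13 mm wide, at (-22, -14) and (-22, -50) mm, and a small display. It may stand left or right of the rail.
- start_key_top (a point): Centre of the top of the large round start key, 30 mm across, standing 14 mm proud of the panel (59 mm above the bench), free within a low steel collar.
- start_key (a joint): Downward travel of the large start key in m: 0 released, 0.006 fully down. It takes about 1.4 N to begin and 4.5 N for fully down, springs back, and registers from 0.0035.
- range_key (a joint): Downward travel of the small square key nearer the start key: 0 released, 0.004 down (3 N). Not to be pressed.
- menu_key (a joint): Downward travel of the other small square key: 0 released, 0.004 down (3 N). Not to be pressed.
- parts_tray: Loose black tray of screws and brackets, 120 x 170 x 26 mm, origin under its centre, on the other side of the rail from the console. Leave alone.
- spare_filter: Loose spare filter in a black ring mount, 38 mm across, 10 mm high, lying beside the rail; origin under its centre. Leave alone.
- lens_barrel: Loose black lens barrel standing beside the rail, 45 mm across, 44 mm high; origin under its centre. Leave alone.
- lens_cap: Loose dark lens cap, 48 mm across, 12 mm high; origin under its centre. Leave alone.
- hex_key: Loose L-shaped hex key, 80 mm along x with a 24 mm leg, 6 mm thick, lying flat. Leave alone.
- screwdriver: Loose screwdriver with a yellow handle, 190 mm long, lying along its x, tip towards +x, beyond the left side place. Leave alone.
- mouse: Loose black computer mouse, 104 x 60 x 33 mm, origin under its centre. Leave alone.
- cleaner_bottle: Loose amber bottle of lens cleaner, 48 mm across, 120 mm high, origin under its centre. Leave alone.

How it is judged (in metres and radians):
On the way, in this order (a step that is already met when the one before it is completed fails the run):
1. the slide stands in its third detent (value of joint slide between 0.07 and 0.076 m and velocity of joint slide between -0.02 and 0.02 m/s), for 0.3 s.
2. the large start key is pressed with the third filter in place (value of joint slide between 0.07 and 0.076 m and value of joint start_key above 0.0035 m), for 0.04 s.
At the end, for the whole second after the job is handed in: The slide rests in its third detent (travel 70 to 76 mm), all three keys are up (within 1.5 mm), and every loose thing lies within 15 mm of where it began (value of joint slide between 0.07 and 0.076 m and velocity of joint slide between -0.005 and 0.005 m/s and value of joint each of start_key, range_key, menu_key below 0.0015 m and distance of each of parts_tray, spare_filter, lens_barrel, lens_cap, hex_key, screwdriver, mouse, cleaner_bottle from where it was at the start of the episode below 0.015 m); the robot touches nothing.
It fails at once if the slide goes over the crest past the third detent (value of joint slide above 0.082 m).
It fails at once if the start key is pressed while the slide is not in its third detent (value of joint start_key above 0.0035 m and not (value of joint slide between 0.07 and 0.076 m)).
It fails at once if a small key is pressed (value of joint any of range_key, menu_key above 0.003 m).
It fails at once if the slide or the optics on the rail are pinched, gripped or struck (over 20 N) (contact force between any of the fingers, the arm and bench_rig above 20 N).
It fails at once if a loose thing is moved by more than 15 mm or lifted (distance of any of parts_tray, spare_filter, lens_barrel, lens_cap, hex_key, screwdriver, mouse, cleaner_bottle from where it was at the start of the episode above 0.015 m).
It also fails if it takes over 64 s, if anything falls off the work surface, if the arm or the gripper's body presses on something with over 40 N, if the wrist force passes 120 N, or if a joint passes its speed limit or range.

## Working session

There is one attempt and no reset: what is moved stays moved. The work goes in short steps, Python scripts to look and compute and a shell command to move; the robot and the scene stay as the last step left them, time stands still between calls to the robot, and variables do not carry over. Pictures are saved under pics/ and viewed, and the job is handed in when it is done.

```bash
ls; mkdir -p pics
python3 - <<'E'
from cell import monitor, vision, manip
import cv2,json
print(monitor.read_state(), manip.grasp_offset)
for n in("side","top"):
    c=vision.camera(n); cv2.imwrite(f"pics/{n}0.png",c["color"]); print(n,c["fx"],c["fy"],c["cx"],c["cy"],c["distortion"],c["cam_to_world"])
E
```

```text
pics
{'clock': 0.0, 'joints': array([ 1.17439683e+00,  3.00498819e-01,  1.52160923e+00,  6.33234345e-06,
        1.32072213e+00, -6.66018030e-02]), 'qd': array([-0.00035508,  0.0019889 ,  0.0007014 , -0.00041676, -0.00098401,
       -0.00050877]), 'effort': array([-1.30981261e-03, -5.31808913e+01, -3.52732694e+01,  7.07975356e-02,
        2.44443468e-02, -5.80396181e-05]), 'eef_pos': array([178.01167641, 520.09851011, 204.85922846]), 'eef_rot': array([-3.14035828e+00, -8.84804592e-05,  2.81179333e+00]), 'wrist_force': array([ 0.59992708, -0.69701967,  0.56843336]), 'moment': array([ 0.02463279, -0.02937073, -0.02846791]), 'finger_gap': 93.99045796470791} 18.8
side 517.9580320951171 517.9580320951171 280.93249670678046 199.96346812694193 [-0.09275748  0.          0.          0.          0.        ] [[ 9.75447043e-01 -1.62094994e-01  1.49091515e-01  3.60483459e+02]
 [-2.20231339e-01 -7.21333213e-01  6.56640353e-01 -9.81186404e+02]
 [ 1.10654722e-03 -6.73352515e-01 -7.39320747e-01  1.18838598e+03]
 [ 0.00000000e+00  0.00000000e+00  0.00000000e+00  1.00000000e+00]]
top 531.5750566023256 531.5750566023256 284.44060176547436 202.75897526690858 [-0.03294615  0.          0.          0.          0.        ] [[ 1.03402033e-02 -9.87215131e-01  1.59057744e-01  3.66540053e+02]
 [-9.99915219e-01 -8.94927731e-03  9.45860715e-03 -1.12844511e+01]
 [-7.91422823e-03 -1.59142063e-01 -9.87223971e-01  1.45338320e+03]
 [ 0.00000000e+00  0.00000000e+00  0.00000000e+00  1.00000000e+00]]
```

View pics/side0.png

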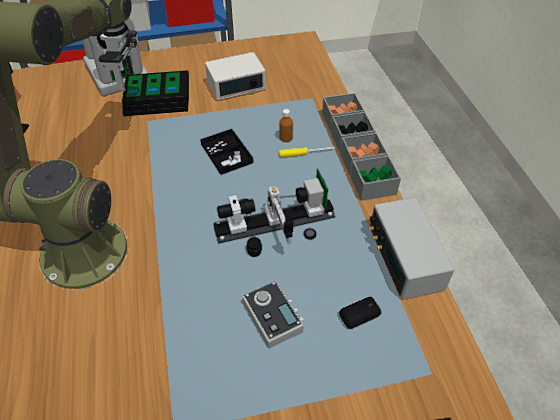

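View pics/top0.png

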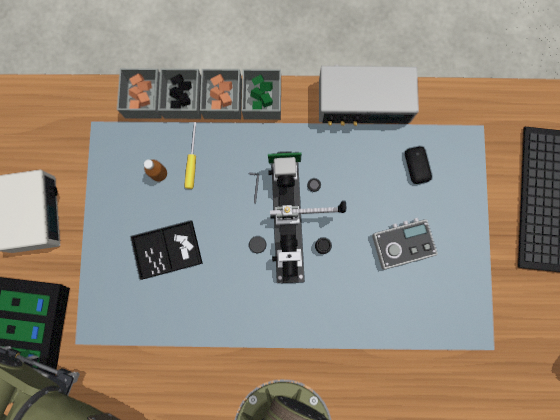

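The top view shows the rail near (287,215), the lever top near (343,207) on the right (-y) side, and the console near (404,244) with its start key near (394,250). I'll zoom in next.

```bash
cat > h.py <<'E'
import numpy as np, cv2
from cell import vision, monitor
def K(c): return np.array([[c["fx"],0,c["cx"]],[0,c["fy"],c["cy"]],[0,0,1.]])
def p2w(c,uv,z):
    n=cv2.undistortPoints(np.array([[uv]],float),K(c),np.array(c["distortion"]))[0,0]
    T=np.array(c["cam_to_world"]); d=T[:3,:3]@[n[0],n[1],1]; o=T[:3,3]
    return o+d*(z-o[2])/d[2]
def w2p(c,P):
    T=np.linalg.inv(np.array(c["cam_to_world"])); 
    return cv2.projectPoints(np.atleast_2d(np.array(P,float)),cv2.Rodrigues(T[:3,:3])[0],T[:3,3],K(c),np.array(c["distortion"]))[0][:,0]
def tri(cs,uvs):
    A=np.zeros((3,3));b=np.zeros(3)
    for c,uv in zip(cs,uvs):
        n=cv2.undistortPoints(np.array([[uv]],float),K(c),np.array(c["distortion"]))[0,0]
        T=np.array(c["cam_to_world"]); d=T[:3,:3]@[n[0],n[1],1]; d/=np.linalg.norm(d)
        M=np.eye(3)-np.outer(d,d);A+=M;b+=M@T[:3,3]
    return np.linalg.solve(A,b)
def crop(img,x0,y0,x1,y1,s,fn):
    cv2.imwrite(fn,cv2.resize(img[y0:y1,x0:x1],None,fx=s,fy=s,interpolation=cv2.INTER_CUBIC))
E
python3 - <<'E'
from h import *
t=cv2.imread("pics/top0.png"); s=cv2.imread("pics/side0.png")
crop(t,240,140,440,290,4,"pics/t_a.png")
crop(s,200,170,340,275,5,"pics/s_a.png")
crop(s,230,270,330,350,6,"pics/s_b.png")
E
```

```text
(no output)
```

View pics/t_a.png

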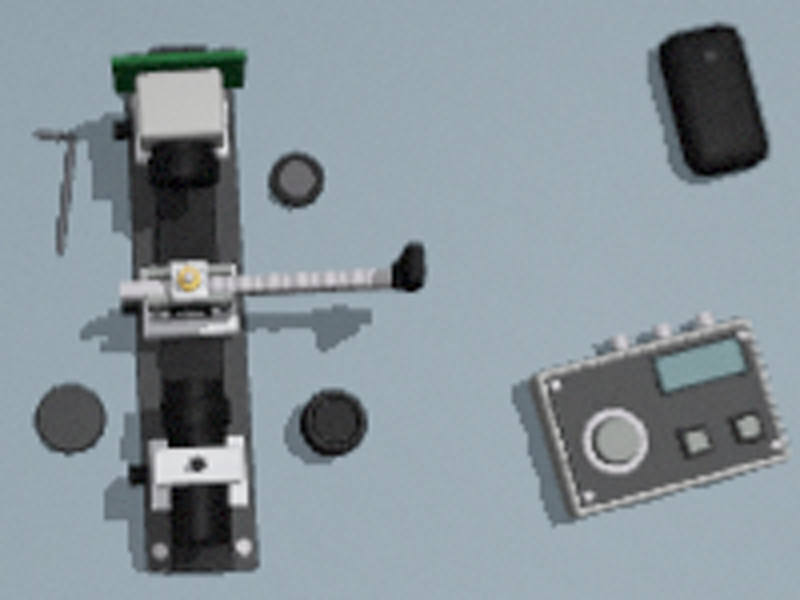

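View pics/s_a.png

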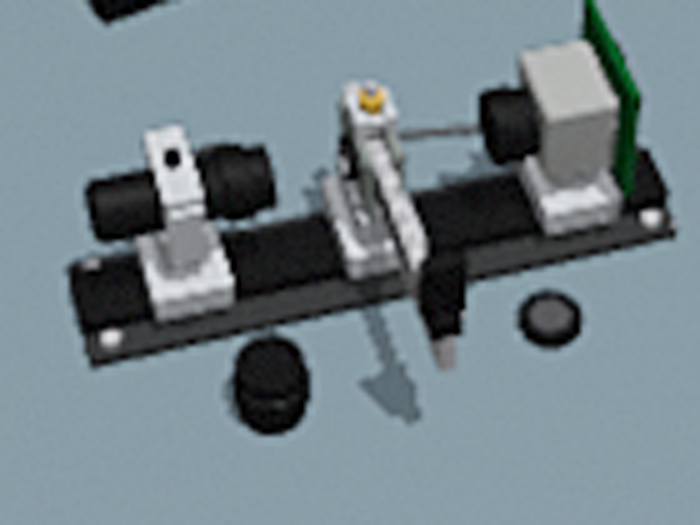

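View pics/s_b.png

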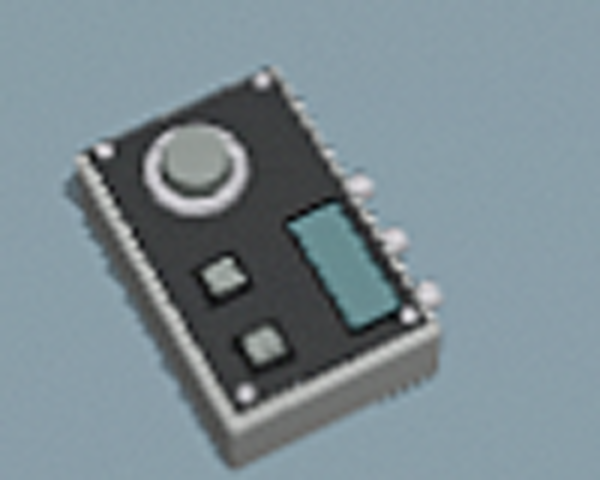

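Run:
```python
from h import *
c=vision.camera("top"); d=vision.camera("side")
def T(x,y): return (x/4+240-.375,y/4+140-.375)
def A(x,y): return (x/5+200-.4,y/5+170-.4)
def B(x,y): return (x/6+230-.42,y/6+270-.42)
def pr(n,p): print(n,np.round(p,1))
pr("plunger z154",p2w(c,T(189,278),154)); pr("plunger tri",tri((c,d),(T(189,278),A(371,98))))
pr("clampscrew",tri((c,d),(T(198,464),A(172,157)))); pr("top142",p2w(c,T(198,464),142))
pr("basescrewR",tri((c,d),(T(244,548),A(110,337))));pr("basescrewL",tri((c,d),(T(159,550),A(92,263))))
pr("levertop z160",p2w(c,T(415,265),160))
pr("lever side z160",p2w(d,A(444,258),160))
pr("key z59",p2w(c,T(619,440),59));pr("key side",p2w(d,B(197,157),59))
pr("key tri",tri((c,d),(T(619,440),B(197,157))))
for n,a,b in(("k2",(695,441),(223,277)),("k3",(748,427),(264,344))): pr(n,tri((c,d),(T(*a),B(*b))))
for n,a,b in(("c1",(557,385),(104,151)),("c2",(588,496),None),("tr",(742,335),(410,315)),("tl",(588,496),(104,151)),("bl",(557,385),(262,80)),("br",(776,443),(245,393))): 
    pr(n,p2w(c,T(*a),45)); 
    if b: pr(n+"s",p2w(d,B(*b),45))
pr("barrel",p2w(c,T(333,422),44)); pr("spare",p2w(c,T(297,180),10));pr("cap",p2w(c,T(70,418),12))
```

```text
plunger z154 [560.  -5. 154.]
plunger tri [562.   -4.9 138.8]
clampscrew [447.2 -11.6 124.6]
top142 [446.2 -11.6 142. ]
basescrewR [398.3 -43.   15.8]
basescrewL [396.2  14.   16.3]
levertop z160 [ 568.5 -144.   160. ]
lever side z160 [ 570.4 -144.6  160. ]
key z59 [ 469.4 -287.2   59. ]
key side [ 470.3 -287.7   59. ]
key tri [ 469.9 -287.4   58.4]
k2 [ 470.3 -339.8   47.5]
k3 [ 479.9 -374.7   49.2]
c1 [ 506.6 -249.6   45. ]
c1s [ 433.4 -267.5   45. ]
c2 [ 433.4 -268.8   45. ]
tr [ 541.2 -373.7   45. ]
trs [ 542.2 -372.6   45. ]
tl [ 433.4 -268.8   45. ]
tls [ 433.4 -267.5   45. ]
bl [ 506.6 -249.6   45. ]
bls [ 507. -247.   45.]
br [ 469.4 -394.    45. ]
brs [ 468.6 -392.4   45. ]
barrel [ 480.8 -100.8   44. ]
spare [650.6 -78.3  10. ]
cap [484.4  75.5  12. ]
```

Both cameras agree to about 2 mm:
- **Lever top:** about (569.5, -144, 160).
- **Start key:** (470, -287.5, 59).
- **Rig yaw:** about 0.05 rad, so travel starts at roughly 10 mm.

I'll push with tool x along the travel, the fingers' stiff direction, and the jaws shut.

```bash
python3 -m jog '[[0,0,0,0,0,0.149,0],[0,0,0,0,0,0.149,0],[0,0,0,0,0,0.149,0],[0,0,0,0,0,0.149,0],[0,0,0,0,0,0.149,0],[0,0,0,0,0,0.149,0],[0,0,0,0,0,0.149,0],[0,0,0,0,0,0.149,0]]' 3
```

```text
clock: 1.0
eef_pos: [178.1, 520.3, 205.3]
eef_rot: [-3.141, 0.0, 1.614]
wrist_force: [0.0, -0.1, 0.4]
finger_gap: 33.4
```

```bash
python3 -m jog '[[-3.72,1.78,0,0,0,0,0],[-3.72,1.78,0,0,0,0,0],[-3.72,1.78,0,0,0,0,0],[-3.72,1.78,0,0,0,0,0],[-3.72,1.78,0,0,0,0,0],[-3.72,1.78,0,0,0,0,0],[-3.72,1.78,0,0,0,0,0],[-3.72,1.78,0,0,0,0,0]]'
python3 -m jog '[[-3.72,1.78,0,0,0,0,0],[-3.72,1.78,0,0,0,0,0],[-3.72,1.78,0,0,0,0,0],[-3.72,1.78,0,0,0,0,0],[-3.72,1.78,0,0,0,0,0],[-3.72,1.78,0,0,0,0,0],[-3.72,1.78,0,0,0,0,0],[0,0,0,0,0,0,0]]'
```

```text
clock: 1.8
eef_pos: [335.3, 228.5, 205.5]
eef_rot: [3.141, -0.0, 1.62]
wrist_force: [1.1, 0.8, 0.5]
finger_gap: 0.5
clock: 2.6
eef_pos: [473.3, -27.2, 205.0]
eef_rot: [-3.141, 0.0, 1.616]
wrist_force: [0.2, -0.1, 0.7]
finger_gap: 0.5
```

```bash
python3 -m jog '[[-2.96,1.5,0,0,0,0,0],[-2.96,1.5,0,0,0,0,0],[-2.96,1.5,0,0,0,0,0],[-2.96,1.5,0,0,0,0,0],[-2.96,1.5,0,0,0,0,0],[-2.96,1.5,0,0,0,0,0],[0,0,0,0,0,0,0]]'
python3 - <<'E'
from h import *
print(monitor.read_state())
c=vision.camera("top"); d=vision.camera("side")
crop(c["color"],260,170,400,275,5,"pics/t1.png");crop(d["color"],220,140,340,230,6,"pics/s1.png")
p=monitor.read_state()["eef_pos"]; print(w2p(c,p),w2p(d,p))
E
```

```text
clock: 3.3
eef_pos: [571.3, -198.9, 204.5]
eef_rot: [-3.141, -0.0, 1.618]
wrist_force: [-0.4, 0.3, -0.5]
finger_gap: 0.5
{'clock': 3.3, 'joints': array([-3.95373716e-01,  4.24553637e-01,  1.35460120e+00, -2.34406703e-04,
        1.36334157e+00, -4.42315442e-01]), 'qd': array([ 0.04390364, -0.0527602 ,  0.07827474,  0.00825624, -0.00905823,
        0.0347664 ]), 'effort': array([-1.85430072e+00, -5.96339428e+01, -3.84634352e+01, -3.29594489e-02,
        2.11339979e-01, -5.71253244e-01]), 'eef_pos': array([ 571.33766335, -198.85573611,  204.52312305]), 'eef_rot': array([-3.14067770e+00, -1.79575609e-04,  1.61778635e+00]), 'wrist_force': array([-0.40732281,  0.30178934, -0.47677005]), 'moment': array([-0.01705847,  0.05236413,  0.02142696]), 'finger_gap': 0.4815229492648344}
[[367.30114605 202.34040621]] [[293.50112621 225.20059289]]
```

View pics/t1.png

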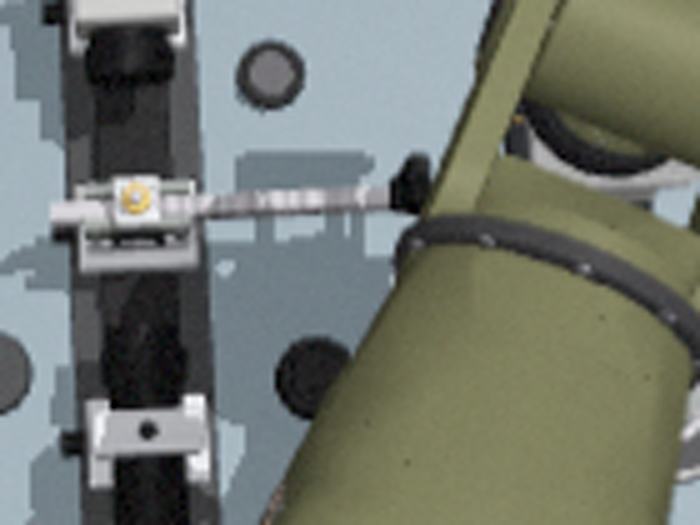

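View pics/s1.png

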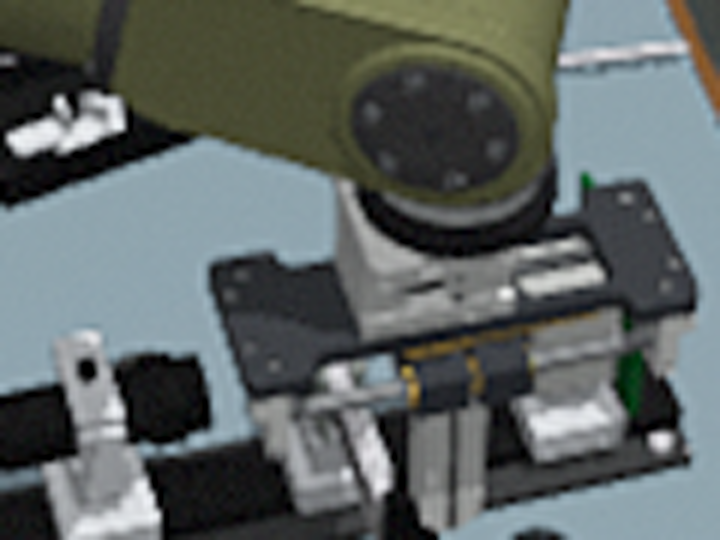

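```bash
python3 -m jog '[[0,0,1.45,0,0,0,0],[0,0,1.45,0,0,0,0],[0,0,1.45,0,0,0,0],[0,0,1.45,0,0,0,0],[0,0,1.45,0,0,0,0],[0,0,0,0,0,0,0],[0,0,0,0,0,0,0]]'
python3 -m jog '[[1,0,0,0,0,0,0],[1,0,0,0,0,0,0],[1,0,0,0,0,0,0],[0,0,0,0,0,0,0],[0,0,0,0,0,0,0]]'
```

```text
clock: 4.1
eef_pos: [570.8, -196.9, 132.9]
eef_rot: [-3.141, -0.0, 1.62]
wrist_force: [0.1, -1.2, 0.6]
finger_gap: 0.9
clock: 4.6
eef_pos: [569.4, -166.6, 133.2]
eef_rot: [3.141, 0.0, 1.621]
wrist_force: [-0.6, -0.2, -0.3]
finger_gap: 0.5
```

```bash
python3 -m jog '[[0.2,0,0,0,0,0,0],[0.2,0,0,0,0,0,0],[0.2,0,0,0,0,0,0],[0,0,0,0,0,0,0]]'
for i in 1; do python3 -m jog '[[0.1,0,0,0,0,0,0],[0.1,0,0,0,0,0,0],[0,0,0,0,0,0,0]]'; python3 -c "
from h import *
for i in range(1): print(monitor.read_state()['wrist_force'],monitor.read_state()['moment'])"; done
python3 - <<'E'
from h import *
c=vision.camera("top"); d=vision.camera("side")
crop(c["color"],260,170,400,275,5,"pics/t2.png");crop(d["color"],220,140,340,230,6,"pics/s2.png")
E
```

```text
clock: 5.0
eef_pos: [568.9, -160.8, 132.9]
eef_rot: [-3.142, -0.0, 1.62]
wrist_force: [-0.6, -0.5, -0.8]
finger_gap: 0.3
clock: 5.3
eef_pos: [568.9, -158.9, 132.9]
eef_rot: [3.142, 0.0, 1.62]
wrist_force: [0.3, -0.3, 0.3]
finger_gap: 0.3
[ 0.28431949 -0.30942715  0.29696734] [-0.06944382  0.05745786  0.04437488]
```

View pics/t2.png

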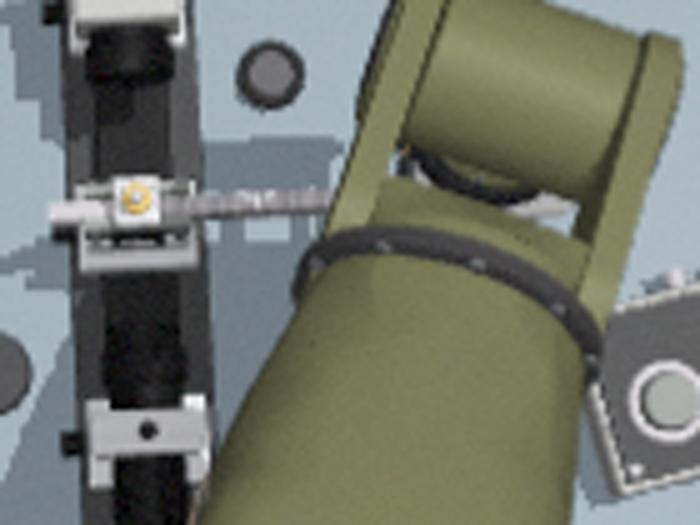

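View pics/s2.png

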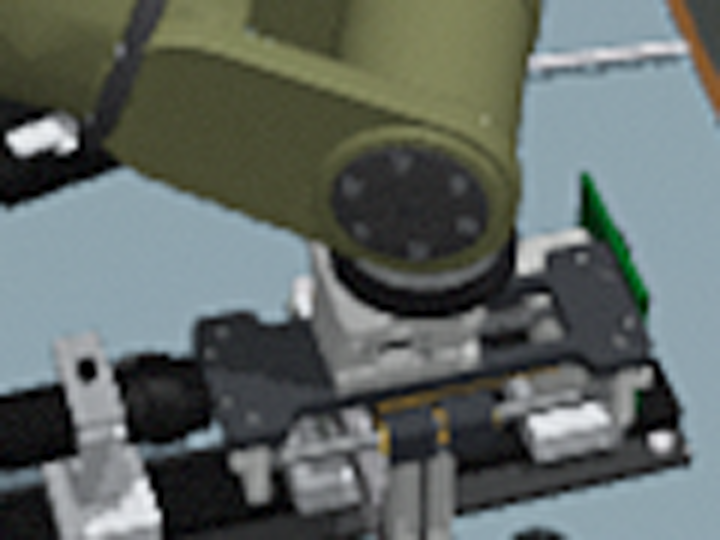

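```bash
python3 - <<'E'
from h import *
c=vision.camera("top")
u=lambda x,y:(x/5+260-.4,y/5+170-.4)
for z in(91,106): 
  e=p2w(c,u(50,212),z); print(e, (e-np.array([560.5,-5,z])) @ [-.05,.9987,0]-34)
E
python3 -m jog '[[0.1,0,0,0,0,0,0],[0.1,0,0,0,0,0,0]]' | egrep "clock|pos|force"
python3 -m jog '[[0.1,0,0,0,0,0,0],[0.1,0,0,0,0,0,0]]' | egrep "clock|pos|force"
python3 -m jog '[[0.1,0,0,0,0,0,0],[0.1,0,0,0,0,0,0]]' | egrep "clock|pos|force"
python3 -m jog '[[0.1,0,0,0,0,0,0],[0.1,0,0,0,0,0,0]]' | egrep "clock|pos|force"
```

```text
[561.45637819  39.94732595  91.        ] 10.84107551613419
[559.31032642  39.38325803 106.        ] 10.385043474543991
clock: 5.65
eef_pos: [568.7, -156.9, 132.9]
wrist_force: [-1.0, -1.2, 0.4]
clock: 5.85
eef_pos: [568.6, -154.9, 133.0]
wrist_force: [-0.5, -0.4, 0.9]
clock: 6.05
eef_pos: [568.5, -152.8, 132.9]
wrist_force: [-0.1, -0.7, -0.2]
clock: 6.25
eef_pos: [568.4, -150.9, 132.9]
wrist_force: [-0.7, -2.4, -0.1]
```

```bash
J() { egrep "clock|pos|force" | tr '\n' ' '; echo; }
python3 -m jog '[[0.1,0,0,0,0,0,0],[0.1,0,0,0,0,0,0]]' | J
python3 -m jog '[[0.1,0,0,0,0,0,0],[0.1,0,0,0,0,0,0]]' | J
python3 -m jog '[[0.1,0,0,0,0,0,0],[0.1,0,0,0,0,0,0]]' | J
python3 -m jog '[[0.1,0,0,0,0,0,0]]' | J
python3 -m jog '[[0.1,0,0,0,0,0,0]]' | J
python3 -m jog '[[0.1,0,0,0,0,0,0]]' | J
python3 -m jog '[[0.1,0,0,0,0,0,0]]' | J
```

```text
clock: 6.45 eef_pos: [568.3, -149.2, 132.9] wrist_force: [-1.2, -3.7, -0.6] 
clock: 6.65 eef_pos: [568.2, -146.9, 132.9] wrist_force: [-1.0, -2.9, -0.2] 
clock: 6.85 eef_pos: [568.1, -144.8, 132.9] wrist_force: [-1.4, -1.9, -0.6] 
clock: 6.95 eef_pos: [568.1, -143.7, 132.9] wrist_force: [-1.8, -1.5, 0.4] 
clock: 7.05 eef_pos: [568.1, -142.7, 132.9] wrist_force: [-0.9, -1.9, 0.1] 
clock: 7.15 eef_pos: [568.1, -141.7, 132.9] wrist_force: [-0.3, -1.1, -0.3] 
clock: 7.25 eef_pos: [568.1, -140.7, 133.0] wrist_force: [0.4, -0.5, -0.5]
```

```bash
J() { egrep "clock|pos|force" | tr '\n' ' '; echo; }
python3 -m jog '[[0.1,0,0,0,0,0,0]]' | J
python3 -m jog '[[0.1,0,0,0,0,0,0]]' | J
python3 -m jog '[[0,0,0,0,0,0,0],[0,0,0,0,0,0,0]]' | J
cat > look.py <<'E'
import sys
from h import *
c=vision.camera("top"); crop(c["color"],260,190,330,235,10,f"pics/{sys.argv[1]}.png")
np.save("pics/last.npy",c["color"])
E
python3 look.py t3
```

```text
clock: 7.35 eef_pos: [568.0, -139.7, 133.0] wrist_force: [-1.0, 0.0, 0.2] 
clock: 7.45 eef_pos: [568.0, -138.7, 133.0] wrist_force: [-0.1, -0.8, -0.1] 
clock: 7.65 eef_pos: [567.9, -138.9, 133.0] wrist_force: [1.1, 0.2, -0.3]
```

View pics/t3.png

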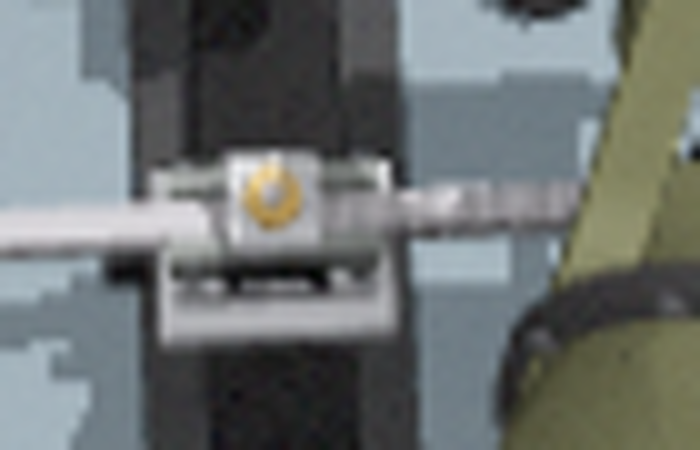

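```bash
sed -i 's/260,190,330,235/230,190,300,235/' look.py; sed -i '$a def row(): pass' look.py; python3 look.py t4
```

```text
(no output)
```

View pics/t4.png

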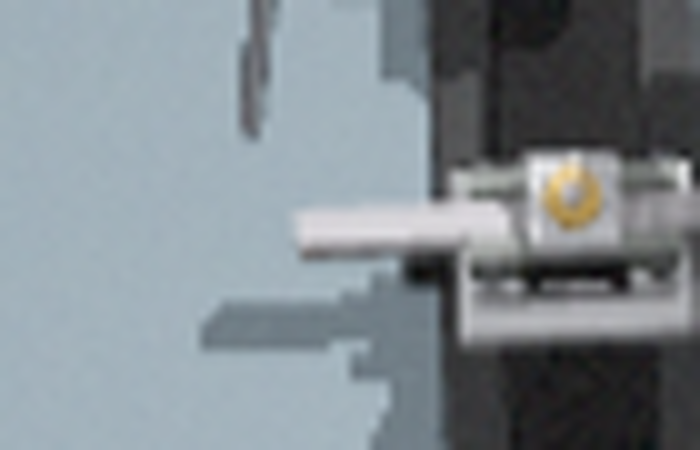

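The slide end has moved from col 269.6 to 259.2 (26.5 mm), so the travel is about 37 mm: first detent. TCP y is about travel − 169.5, so crest 2 should come near TCP y = -123.

```bash
J() { egrep "clock|pos|force" | tr '\n' ' '; echo; }
cat > trk.py <<'E'
from h import *
c=vision.camera("top"); g=cv2.cvtColor(c["color"],cv2.COLOR_BGR2GRAY).astype(float)
# red channel: bar is whitish (R high), mat bluish
r=c["color"][:,:,2].astype(float)[211:214].mean(0)
bg=np.median(r[232:240]) if 1 else 0
i=[k for k in range(225,290) if r[k]>bg+25][0]
lo,hi,th=r[i-1],r[i],bg+25
col=i-1+(th-lo)/(hi-lo)
e=p2w(c,(col,212.35),106)
print("col %.2f endy %.1f"%(col,e[1]))
E
python3 trk.py
python3 -m jog '[[0.15,0,0,0,0,0,0],[0.15,0,0,0,0,0,0],[0.15,0,0,0,0,0,0],[0.15,0,0,0,0,0,0]]' | J
python3 -m jog '[[0.1,0,0,0,0,0,0],[0.1,0,0,0,0,0,0]]' | J
python3 -m jog '[[0.1,0,0,0,0,0,0],[0.1,0,0,0,0,0,0]]' | J
python3 -m jog '[[0.1,0,0,0,0,0,0],[0.1,0,0,0,0,0,0]]' | J
python3 -m jog '[[0.1,0,0,0,0,0,0],[0.1,0,0,0,0,0,0]]' | J
python3 trk.py
```

```text
col 259.12 endy 66.2
clock: 8.2 eef_pos: [567.6, -132.9, 133.0] wrist_force: [-0.6, -3.0, -1.1] 
clock: 8.4 eef_pos: [567.5, -131.3, 133.0] wrist_force: [0.5, -3.3, -0.0] 
clock: 8.6 eef_pos: [567.4, -129.0, 133.0] wrist_force: [-1.0, -3.0, -0.3] 
clock: 8.8 eef_pos: [567.3, -126.8, 133.0] wrist_force: [-0.8, -1.8, -0.0] 
clock: 9.0 eef_pos: [567.2, -124.7, 132.9] wrist_force: [-1.1, -1.4, -0.1] 
col 255.64 endy 75.1
```

```bash
J() { egrep "clock|pos|force" | tr '\n' ' '; echo; }
python3 -m jog '[[0.1,0,0,0,0,0,0],[0.1,0,0,0,0,0,0]]' | J
python3 trk.py
python3 -m jog '[[0.1,0,0,0,0,0,0],[0.1,0,0,0,0,0,0]]' | J
python3 -m jog '[[0,0,0,0,0,0,0]]' | J
python3 trk.py
```

```text
clock: 9.25 eef_pos: [567.1, -122.8, 132.9] wrist_force: [0.1, 0.2, -0.4] 
col 255.03 endy 76.7
clock: 9.5 eef_pos: [567.0, -120.8, 133.0] wrist_force: [-0.4, -0.7, -0.0] 
clock: 9.6 eef_pos: [567.0, -120.8, 133.0] wrist_force: [0.1, -0.9, 0.6] 
col 252.20 endy 84.0
```

Second click done, travel about 54.9 mm. Now the third rib.

```bash
J() { egrep "clock|pos|force" | tr '\n' ' '; echo; }
python3 -m jog '[[0.1,0,0,0,0,0,0],[0.1,0,0,0,0,0,0],[0.1,0,0,0,0,0,0],[0.1,0,0,0,0,0,0]]' | J
python3 -m jog '[[0.1,0,0,0,0,0,0],[0.1,0,0,0,0,0,0],[0.1,0,0,0,0,0,0],[0.1,0,0,0,0,0,0]]' | J
python3 -m jog '[[0.1,0,0,0,0,0,0],[0.1,0,0,0,0,0,0],[0.1,0,0,0,0,0,0],[0.1,0,0,0,0,0,0]]' | J
python3 trk.py
python3 -m jog '[[0.1,0,0,0,0,0,0],[0.1,0,0,0,0,0,0]]' | J
python3 trk.py
```

```text
clock: 10.05 eef_pos: [566.8, -116.9, 133.0] wrist_force: [0.6, 0.8, -0.2] 
clock: 10.45 eef_pos: [566.6, -113.3, 133.0] wrist_force: [-1.1, -4.7, -1.5] 
clock: 10.85 eef_pos: [566.4, -108.8, 132.9] wrist_force: [-1.6, -1.5, 0.2] 
col 249.61 endy 90.6
clock: 11.1 eef_pos: [566.2, -106.8, 132.9] wrist_force: [-1.2, -1.8, -0.9] 
col 248.78 endy 92.7
```

```bash
J() { egrep "clock|pos|force" | tr '\n' ' '; echo; }
python3 -m jog '[[0.1,0,0,0,0,0,0]]' | J
python3 trk.py
python3 -m jog '[[0.1,0,0,0,0,0,0]]' | J
python3 trk.py
python3 -m jog '[[0.05,0,0,0,0,0,0],[0,0,0,0,0,0,0]]' | J
python3 trk.py
```

```text
clock: 11.25 eef_pos: [566.2, -105.9, 132.9] wrist_force: [-1.2, -1.0, 0.2] 
col 248.56 endy 93.3
clock: 11.4 eef_pos: [566.2, -104.9, 132.9] wrist_force: [-0.0, -1.5, 0.4] 
col 248.10 endy 94.5
clock: 11.65 eef_pos: [566.3, -104.4, 133.0] wrist_force: [-0.5, 1.0, -0.5] 
col 247.73 endy 95.4
```

```bash
J() { egrep "clock|pos|force" | tr '\n' ' '; echo; }
python3 -m jog '[[0.05,0,0,0,0,0,0],[0,0,0,0,0,0,0]]' | J
python3 trk.py
python3 -m jog '[[0.05,0,0,0,0,0,0],[0,0,0,0,0,0,0]]' | J
python3 trk.py
```

```text
clock: 11.9 eef_pos: [566.2, -103.9, 133.0] wrist_force: [-0.9, -0.0, -0.1] 
col 247.70 endy 95.5
clock: 12.15 eef_pos: [566.1, -103.4, 133.0] wrist_force: [-0.5, 0.1, -0.3] 
col 245.12 endy 102.1
```

Third click, travel about 72.9 mm. I'll back off, rise and check.

```bash
python3 -m jog '[[-0.5,0,0,0,0,0,0],[-1.5,0,0,0,0,0,0],[-2,0,0,0,0,0,0],[-2,0,-2,0,0,0,0],[-2,0,-2,0,0,0,0],[-2,0,-2,0,0,0,0],[0,0,0,0,0,0,0]]'; python3 trk.py; python3 look.py t5
python3 -c "
from h import *
c=vision.camera('side');crop(c['color'],200,150,340,255,5,'pics/s5.png')"
```

```text
clock: 12.9
eef_pos: [571.6, -206.7, 195.4]
eef_rot: [3.138, 0.002, 1.617]
wrist_force: [-0.1, -0.2, -0.8]
finger_gap: 0.6
col 245.11 endy 102.1
```

View pics/t5.png

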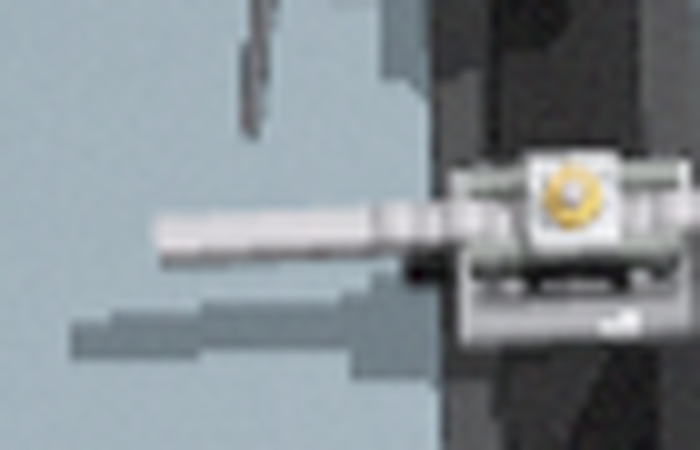

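View pics/s5.png

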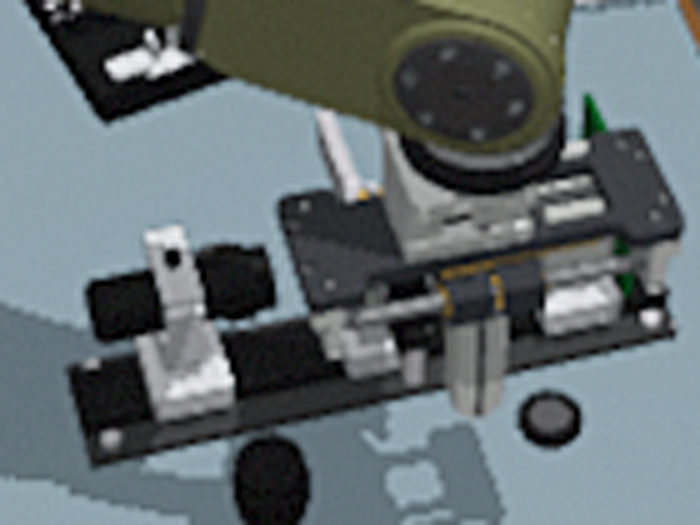

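The slide end stays at crop (155,235), col 245.1, after release: third detent. On to the start key.

```bash
J() { egrep "clock|pos|force" | tr '\n' ' '; echo; }
python3 -m jog '[[-1.89,-2.64,0,0,0,0,0],[-1.89,-2.64,0,0,0,0,0],[-1.89,-2.64,0,0,0,0,0],[-1.89,-2.64,0,0,0,0,0],[0,0,0,0,0,0,0],[0,0,0,0,0,0,0]]' |J
python3 -m jog '[[0,0,2,0,0,0,0],[0,0,2,0,0,0,0],[0,0,2,0,0,0,0],[0,0,2,0,0,0,0],[0,0,2,0,0,0,0],[0,0,1.5,0,0,0,0],[0,0,0,0,0,0,0],[0,0,0,0,0,0,0]]' |J
python3 -c "
from h import *
c=vision.camera('side');crop(c['color'],230,250,330,330,6,'pics/s6.png')"
```

```text
clock: 13.65 eef_pos: [469.1, -283.6, 192.3] wrist_force: [0.7, 1.2, -0.3] 
clock: 14.45 eef_pos: [469.8, -283.4, 78.0] wrist_force: [-0.3, 0.1, -0.7]
```

View pics/s6.png

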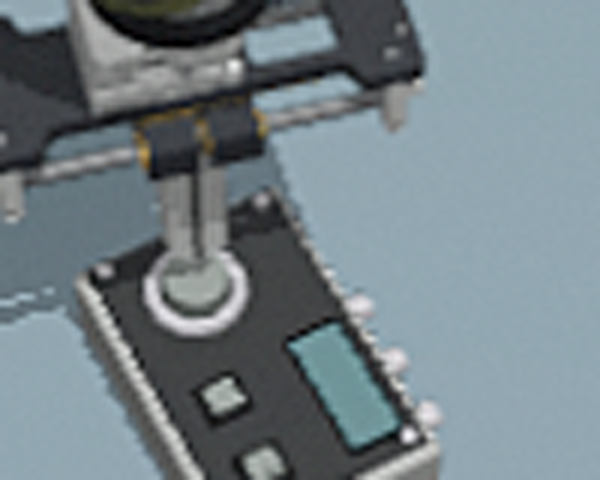

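```bash
J() { egrep "clock|pos|force" | tr '\n' ' '; echo; }
python3 -m jog '[[-0.4,0,0,0,0,0,0],[0,0,0.7,0,0,0,0],[0,0,0.7,0,0,0,0],[0,0,0,0,0,0,0]]' |J
python3 -m jog '[[0,0,0.2,0,0,0,0],[0,0,0.2,0,0,0,0]]' |J
python3 -m jog '[[0,0,0.1,0,0,0,0],[0,0,0.1,0,0,0,0]]' |J
python3 -m jog '[[0,0,0.1,0,0,0,0],[0,0,0.1,0,0,0,0]]' |J
python3 -m jog '[[0,0,0.1,0,0,0,0],[0,0,0,0,0,0,0]]' |J
```

```text
clock: 14.9 eef_pos: [469.0, -287.7, 62.8] wrist_force: [0.1, 0.5, 0.1] 
clock: 15.1 eef_pos: [469.5, -288.1, 59.9] wrist_force: [0.5, 0.7, -0.1] 
clock: 15.3 eef_pos: [469.5, -288.1, 58.0] wrist_force: [-1.5, 0.7, 1.7] 
clock: 15.5 eef_pos: [469.5, -288.1, 56.1] wrist_force: [-0.6, 1.2, 2.9] 
clock: 15.7 eef_pos: [469.5, -288.1, 55.0] wrist_force: [-0.8, 0.5, 3.7]
```

```bash
J() { egrep "clock|pos|force" | tr '\n' ' '; echo; }
python3 -m jog '[[0,0,0.1,0,0,0,0],[0,0,0,0,0,0,0]]' |J
python3 -m jog '[[0,0,0.1,0,0,0,0],[0,0,0,0,0,0,0]]' |J
python3 -m jog '[[0,0,0.05,0,0,0,0],[0,0,0,0,0,0,0]]' |J
```

```text
clock: 15.9 eef_pos: [469.5, -288.1, 53.9] wrist_force: [-1.4, 0.8, 3.9] 
clock: 16.1 eef_pos: [469.5, -288.1, 53.2] wrist_force: [-2.4, 0.7, 7.0] 
clock: 16.3 eef_pos: [469.6, -288.1, 53.1] wrist_force: [-3.9, 3.6, 11.9]
```

The key bottomed out: TCP z 53.1 against 59 for the released key top, with the force rising past 4.5 N. Releasing it.

```bash
J() { egrep "clock|pos|force" | tr '\n' ' '; echo; }
python3 -m jog '[[0,0,-0.3,0,0,0,0],[0,0,-0.5,0,0,0,0],[0,0,-1,0,0,0,0],[0,0,-2,0,0,0,0],[0,0,-4,0,0,0,0],[0,0,-4,0,0,0,0],[0,0,-1,0,0,0,0],[0,0,0,0,0,0,0]]' |J
python3 -m jog '[[-3,-3,0,0,0,0,0],[-3,-3,0,0,0,0,0],[-2,-2,0,0,0,0,0],[0,0,0,0,0,0,0]]' |J
python3 trk.py
python3 - <<'E'
from h import *
for n in("side","top"):
    cv2.imwrite(f"pics/{n}9.png",vision.camera(n)["color"])
c=cv2.imread("pics/side9.png"); crop(c,200,150,340,255,5,"pics/s9.png")
E
```

```text
clock: 17.1 eef_pos: [469.9, -288.4, 182.2] wrist_force: [0.5, 0.9, -1.2] 
clock: 17.5 eef_pos: [391.1, -373.4, 178.7] wrist_force: [-0.1, 0.1, 0.4] 
col 245.10 endy 102.2
```

View pics/side9.png

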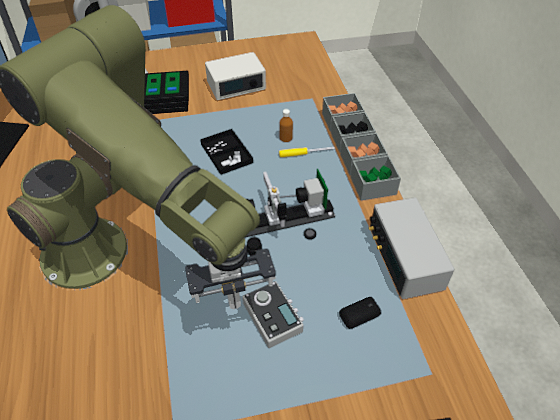

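View pics/top9.png

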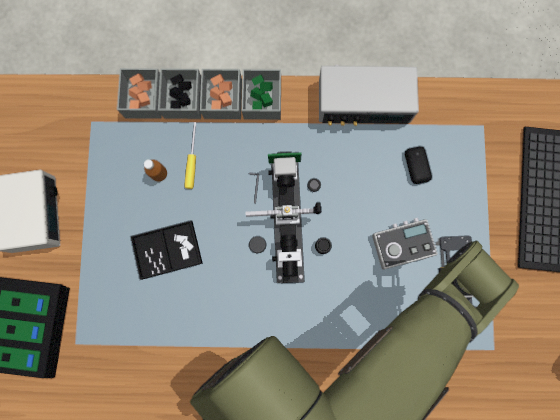

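View pics/s9.png

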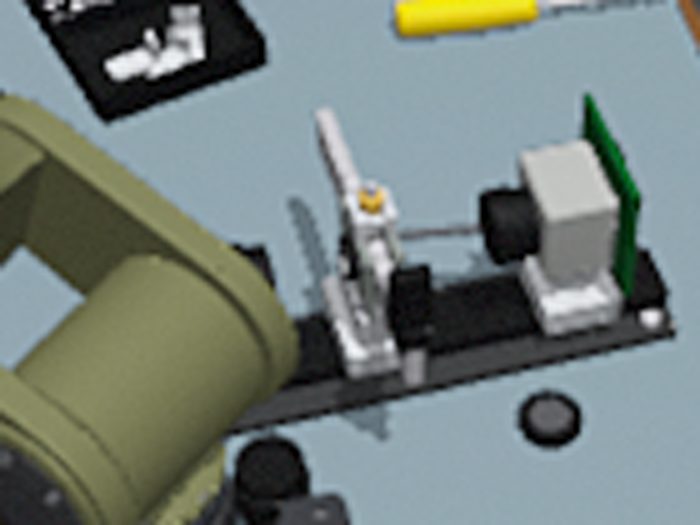

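In the top view the slide end is at col 245 and the lever at (318,208), 62 mm from its start. The loose things are at the same pixels as before, and the arm is clear of everything.

```bash
python3 -c "
from cell import order; print(order.sign_off())"
```

```text
the job is handed in; nothing more can be done
None
```

The job is done and handed in. The slide is resting in its third detent, and the start key was pressed all the way and let up again. The sign-off gives no verdict.

- **Slide:** I pushed the lever with the shut fingertips from about 10.6 mm travel and counted three clicks. The camera put the first two at about 37.1 and 54.9 mm. The slide then settled at about 72.9 mm and read the same after I let go and after the key press. The highest force I read while pushing was about 5 N.
- **Start key:** I pressed until the fingertip was at z = 53.1 mm, against 59 mm for the released key top. The vertical force reached about 12 N at the bottom stop, a little firmer than the 4.5 N needed. I then lifted off. The small keys were about 50 mm away and were not approached.
- **Last checks:** The final pictures show the loose things where they started, compared by eye, and the arm clear of everything. I can only judge that the keys came up from the pictures. None of the checks disagreed, except that the top of the changer's plunger triangulated about 15 mm low (139 mm instead of 154 mm). That height was not used for any move.

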